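# Put the stray tea tin back in the tea chest

## Robot

A 6-joint arm with a two-finger parallel gripper is mounted at the origin on the work surface. World frame = base frame: x ahead of the robot, y to its left, z up, the work surface at z = 0. Lengths are in m, angles in rad, forces in N, time in s.
With the tool pointing down it reaches from about 0.425 to 1.125 m from the base axis. Payload 14.9 kg.
Tool frame: the origin (TCP) lies at the very end of the fingers, on their centre line; the grasp point (between the pads) lies 19 mm behind it; z points along the fingers, y is the line along which they close (so a half turn about z gives the same grasp; the last joint's range is limited). The gripper opens to 91 mm and grips with 3 to 60 N. Pads are 32 mm wide; open, the fingers measure 118 mm over their backs; the gripper's body (76 mm by 178 mm) begins 60 mm behind the grasp point.
Start: joints at [1.106, 0.379, 1.734, -0, 1.028, -0.033], TCP at [0.293, 0.636, 0.214] pointing down, gripper open.
Joint ranges: [-2.77, 2.77], [-0.74, 2.19], [0, 2.66], [-1.06, 4.2], [0.31, 2.87], [-3.08, 3.08]. Speed limits (rad/s): [1.89, 1.89, 2.39, 3.14, 3.14, 3.14].

## Interface

Orientations are given as a 3x3 rotation matrix whose columns are the frame's x, y, z axes.
In Python, from bench import bot gives the robot as it stands.
- The arm moves only by the shell command python3 -m inch 'ROWS' [FORCE]. ROWS is JSON, a list that holds one entry, the list of rows, each a list of 7 numbers: the shift along the tool's x, y, z as a fraction of full scale, then the turn, a rotation vector about the tool's x, y, z as a fraction of full scale, then the opening, from 0 (shut) to 1 (fully open). In form: [[[tx, ty, tz, rx, ry, rz, hand], ...]]. A call has 1 to 12 rows; each row shifts and turns the commanded pose from where the row before left it, along the tool's axes as they then stand; what a row does not reach is not made up. Full scale, the value 1, is 0.04 m for a shift and 30 degrees for a turn. A row lasts 1/10 s, in which the tool goes at most 50 mm and 8.59 degrees, less where a joint would pass 70% of its speed; a pose out of reach is approached as far as the arm can. A call with a number of a shift or a turn outside -1 to 1 is refused whole. A call with a gripper value outside its range is refused whole. The fingers move at their own pace and stop on an object; FORCE is the grip in N (left out, the last holds). Time passes only in rows, so rows that do not move let the fingers close. It gives the time, the measured TCP pose, the force, the opening and the grip force at its end, in the units of the state.
- bot.sense(): the state, without advancing time (a new reading comes with each control period).
- bot.read_camera(name): name is "side" or "top"; returns the picture (480x640x3 uint8, blue, green, red); there is no depth.
- bot.camera_info(name): a dict with "fx", "fy", "cx", "cy" (pixels), "camera_from_world" (4x4, takes a point from world to camera coordinates). Camera axes: x right, y up, looking along -z (the intrinsics and any distortion apply to the point x, -y, -z); pixel columns grow to the right and rows downward; lengths in m; the calibration is good to about 2 mm. A picture is of the moment at which its call begins. camera_info takes no time and is no camera call.
- bot.job_done(): hands the job in; it is judged then, once.
The state is a dict: "clock": time; "joint_positions": joint angles; "qd": joint speeds; "joint_torque": joint torques, N m; "eef_pos": TCP position; "eef_rot": TCP orientation; "force": force on the tool from outside, world axes, zero at the start; "torque": the same for the moment, N m; "width": finger opening in m; "grip_force": force on a finger pad.
Only numpy, scipy, OpenCV 4.12 (cv2) and the standard library are available. Lean on these libraries where they do the work, as an engineer would, in place of code of your own. Each camera call takes 0.05 s, during which the arm holds its last target. There are 200 camera calls.

## Task

Lift the lid of the wooden tea chest by its front lip, without flinging it, until it is fully open against its stop (its stiff hinge holds it there, still leaning over the chest). Then put the round tin that stands outside back in its own place, upright on the round cork pad in the chest - set down, not dropped - and leave the lid fully open. Do not disturb the square tin in the chest, the mug, the jar or the spoon.

Things in the scene. Friction and masses are not known exactly. Their poses are not given: they have to be found in the camera images.
- chest: Fixed wooden chest, 200 (x) x 340 (y) x 85 mm without lid, walls and floor 10 mm thick; origin under its centre, x from its front (lip side, nearer the robot) to the hinge side. Dividers 18 mm above the inner floor part it into three bays along y, 180 x 105 mm each, their contents centred at x 10, y -107, 0, 107 mm: square tin, round pad and square pad, in changing order.
- lid (a joint): Lid's hinge angle in rad: 0 shut, grows as it opens; its stop is at about 1.2 (70 degrees), so the open lid still leans over the bays. Stiff hinge (about 0.9 N m friction): the lid stays wherever it is left, and may start slightly open. The lid weighs 0.3 to 0.6 kg, has no handle and is 228 x 344 x 10 mm.
- lid_lip (a point): Middle of the lower front edge of the lid. The lid's lip stands 28 mm out in front of the chest's front wall, its underside 85 mm above the table when shut, free to be caught from below. The point's axes are those of the lid: x to the hinge, z up when shut.
- lid_hinge (a point): Middle of the hinge axis (runs along the chest's y), at the chest's back top edge, 228 mm behind lid_lip, level with the underside of the lid.
- round_tin: The stray aluminium tea tin: round, 46 mm across, 62 mm high, its cap (top 14 mm) 48 mm across; 0.1 to 0.2 kg; stands on the table left of the chest. Origin at the centre of its underside, z up.
- pad_round: Round cork pad, 68 mm across, 4 mm thick, fixed on the floor of a bay (underside 10 mm above the table): the place of the round tin. Origin at the centre of its underside, z up, axes as the chest's.
- pad_square: Square cork pad, 62 x 62 x 4 mm, on the floor of another bay: not for the round tin. Origin at the centre of its underside.
- square_tin: Square aluminium tin, 48 x 48 x 62 mm, loose in the remaining bay; stays there. Origin at the centre of its underside.
- mug: White mug, 76 mm across, 85 mm high, on the table right of the chest; leave alone. Origin at the centre of its underside.
- jar: Glass jar with steel cap, 72 mm across, 110 mm high, on the table at the far left; leave alone. Origin at the centre of its underside.
- spoon: Spoon with a wooden handle and a steel bowl, 160 mm long, lying on the table right of the chest, beyond the mug; leave alone. Origin under its middle.
There are look-alikes about, which are no part of the job. Leave any orange or turquoise look-alike of the round_tin alone.

How it is judged:
By the outcome, as a careful person would: the job done as asked, in the order asked, and still so for the second after the job is handed in, with the robot touching nothing.
It also fails if it takes over 72 s, if anything falls off the work surface, if the arm or the gripper's body presses on something with over 40 N, if the wrist force passes 120 N, or if a joint passes its speed limit or range.

## Working session

There is one attempt and no reset: what is moved stays moved. The work goes in short steps, Python scripts to look and compute and a shell command to move; the robot and the scene stay as the last step left them, time stands still between calls to the robot, and variables do not carry over. Pictures are saved under pics/ and viewed, at most 11 in all, crops included, and the job is handed in when it is done.

```bash
ls; mkdir -p pics
python3 - <<'E'
from bench import bot
import cv2,numpy as np
for n in("top","side"):
    cv2.imwrite(f"pics/{n}0.png",bot.read_camera(n)); i=bot.camera_info(n); print(n,{k:(np.round(v,4).tolist() if k=='camera_from_world' else v) for k,v in i.items()})
s=bot.sense();print(s)
E
```

```text
pics
top {'fx': 484.2057159562925, 'fy': 484.2057159562925, 'cx': 322.5752478459842, 'cy': 242.15035337341843, 'camera_from_world': [[-0.0064, -0.9996, 0.0284, -0.017], [0.9839, -0.0012, 0.1789, -0.5777], [-0.1788, 0.0291, 0.9835, -1.1137], [0.0, 0.0, 0.0, 1.0]]}
side {'fx': 508.0350141969754, 'fy': 508.0350141969754, 'cx': 321.6663069020542, 'cy': 242.9235791692632, 'camera_from_world': [[0.9996, -0.0192, 0.0183, -0.5637], [-0.0027, 0.611, 0.7917, -0.0429], [-0.0264, -0.7914, 0.6107, -1.0846], [0.0, 0.0, 0.0, 1.0]]}
{'clock': 0.1, 'joint_positions': array([ 1.10569306e+00,  3.79313263e-01,  1.73470226e+00, -1.87522771e-05,
        1.02850468e+00, -3.33075130e-02]), 'qd': array([-8.81531158e-05,  7.65488528e-04, -2.01868932e-03,  5.69514240e-04,
       -1.21577281e-03, -6.94794297e-04]), 'joint_torque': array([ 6.42471241e-04, -7.65035391e+01, -4.35294449e+01,  6.52509718e-02,
        3.97772365e-02, -4.70270265e-05]), 'eef_pos': array([0.29281251, 0.6354396 , 0.21339378]), 'eef_rot': array([[-9.08219737e-01,  4.18493426e-01, -4.01663428e-04],
       [ 4.18493619e-01,  9.08219352e-01, -8.36223094e-04],
       [ 1.48446307e-05, -9.27567900e-04, -9.99999570e-01]]), 'force': array([ 0.54820607, -0.00810203, -0.33511381]), 'torque': array([ 0.03356141, -0.04747761,  0.02824652]), 'grip_force': 0.0, 'width': 0.09134001577697541}
```

View pics/top0.png

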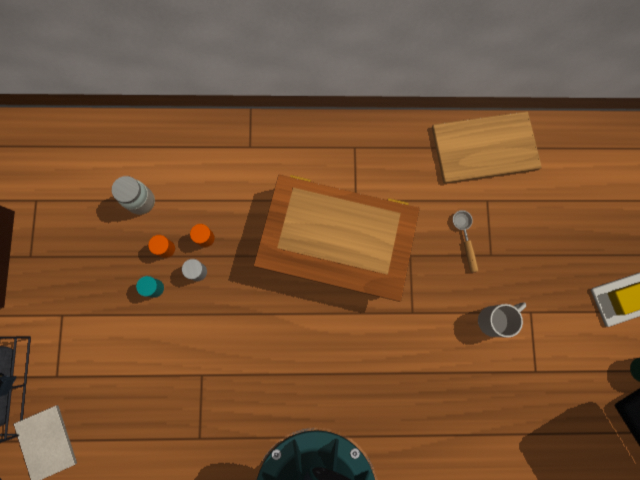

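View pics/side0.png

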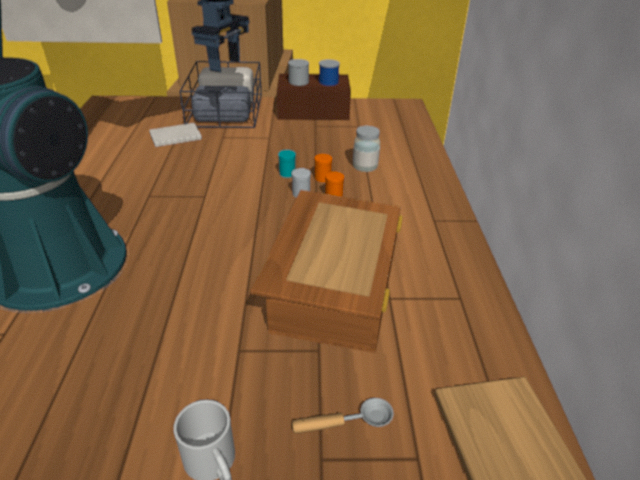

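The top view shows the lid corners near (279,175), (419,208), (403,300) and (255,267), the silver round tin at (194,270), and the orange and turquoise decoys beside it. In the side view the lid looks nearly shut. I'll enlarge both for corner readings.

Run:
```python
import cv2
t=cv2.imread("pics/top0.png");s=cv2.imread("pics/side0.png")
cv2.imwrite("pics/top1.png",cv2.resize(t[165:315,130:430],(800,400),interpolation=cv2.INTER_CUBIC)) # scale 2.667
cv2.imwrite("pics/side1.png",cv2.resize(s[140:360,240:420],(720,880),interpolation=cv2.INTER_CUBIC)[:,:]) if 0 else cv2.imwrite("pics/side1.png",cv2.resize(s[150:350,250:420],(510,600),interpolation=cv2.INTER_CUBIC)) # scale 3
```

```text
(no output)
```

View pics/top1.png

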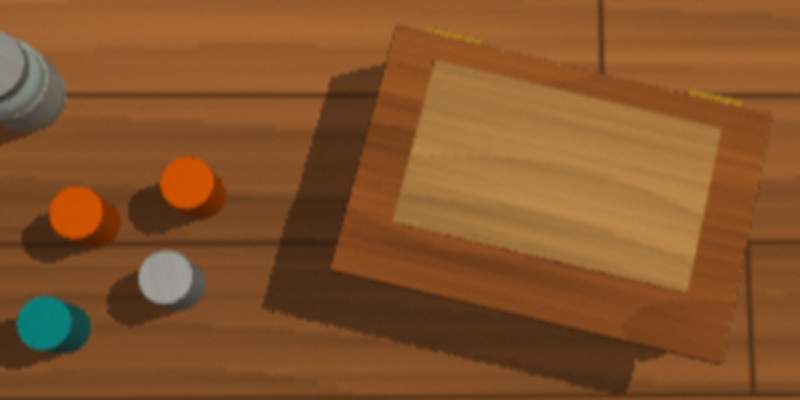

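View pics/side1.png

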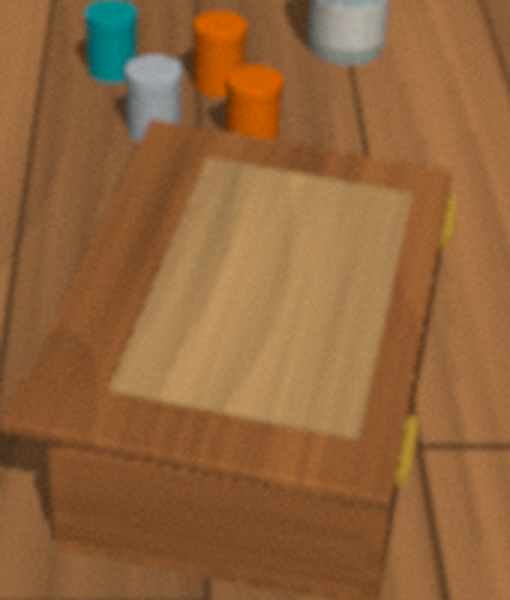

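Top crop readings (2.667x): lid corners HL(397,26), HR(772,114), LR(720,362), LL(332,269), tin cap (167,277). Side crop readings (3x): LL(152,122), HL(452,172), HR(390,500), LR(2,430), cap (154,66). I'll fit the poses from these.

```bash
cat > h.py <<'E'
import numpy as np
from bench import bot
from scipy.optimize import least_squares
def proj(n,P):
    i=bot.camera_info(n); M=np.array(i["camera_from_world"]); c=np.asarray(P)@M[:3,:3].T+M[:3,3]
    return np.stack([i["cx"]+i["fx"]*c[...,0]/-c[...,2], i["cy"]-i["fy"]*c[...,1]/-c[...,2]],-1)
def chest(p,L):   # p=x,y,yaw ; chest-frame points to world
    L=np.asarray(L);c,s=np.cos(p[2]),np.sin(p[2])
    return np.stack([p[0]+c*L[...,0]-s*L[...,1],p[1]+s*L[...,0]+c*L[...,1],L[...,2]],-1)
def lid(p,th,L):  # lid points rel. hinge (x to hinge neg front)
    L=np.asarray(L,float);c,s=np.cos(th),np.sin(th)
    return chest(p,np.stack([.1+c*L[:,0]+s*L[:,2],L[:,1],.085-s*L[:,0]+c*L[:,2]],-1))
E
python3 - <<'E'
from h import *
T=np.array([[397,26],[772,114],[720,362],[332,269]])*.375+[130,165]
S=np.array([[452,172],[390,500],[2,430],[152,122]])/3+[250,150]
L=np.array([[0,.172,.01],[0,-.172,.01],[-.228,-.172,.01],[-.228,.172,.01]])
f=lambda q:np.r_[(proj("top",lid(q,q[3],L))-T).ravel(),(proj("side",lid(q,q[3],L))-S).ravel()]
r=least_squares(f,[.6,0,-.2,0.05],loss="soft_l1");print(r.x,f(r.x).round(1))
p=r.x
for y in(-.12,0,.12):
  for th in(0,p[3],1.2): print(y,th,lid(p,th,[[-.228,y,0],[0,y,0]]).round(4).tolist())
t=np.array([167,277])*.375+[130,165];s=np.array([154,66])/3+[250,150]
g=lambda q:np.r_[proj("top",np.r_[q,.062])-t,proj("side",np.r_[q,.062])-s]
r=least_squares(g,[.5,.3]);print("tin",r.x,r.fun)
print("bays",[chest(p,[.01,y,.014]).round(4).tolist() for y in(-.107,0,.107)])
E
python3 -m inch '[[[0,0,-1,0,0,0,1],[0,0,-1,0,0,0,1],[0,0,0,0,0,0,1]]]'; python3 -c "
from h import *;print(bot.sense()['joint_positions'].round(4))"
python3 -m inch '[[[0,0,0,0,0.28,0,0],[0,0,0,0,0.28,0,0],[0,0,0,0,0,0,0],[0,0,0,0,0,0,0]]]' ; python3 -c "
from h import *;s=bot.sense();print(s['joint_positions'].round(4),s['eef_pos'],s['eef_rot'])"
```

```text
[ 0.598671   -0.05852929 -0.24178521  0.00428315] [ 0.1 -1.8  0.7 -1.   0.6  0.3 -0.4 -0.4  0.  -1.8  0.  -0.6 -1.  -0.3
 -0.7  0.7]
-0.12 0 [[0.4457, -0.1444, 0.085], [0.667, -0.199, 0.085]]
-0.12 0.0042831494536212066 [[0.4457, -0.1444, 0.086], [0.667, -0.199, 0.085]]
-0.12 1.2 [[0.5868, -0.1792, 0.2975], [0.667, -0.199, 0.085]]
0 0 [[0.4744, -0.0279, 0.085], [0.6958, -0.0825, 0.085]]
0 0.0042831494536212066 [[0.4744, -0.0279, 0.086], [0.6958, -0.0825, 0.085]]
0 1.2 [[0.6155, -0.0627, 0.2975], [0.6958, -0.0825, 0.085]]
0.12 0 [[0.5031, 0.0886, 0.085], [0.7245, 0.034, 0.085]]
0.12 0.0042831494536212066 [[0.5031, 0.0886, 0.086], [0.7245, 0.034, 0.085]]
0.12 1.2 [[0.6443, 0.0538, 0.2975], [0.7245, 0.034, 0.085]]
tin [0.5145036  0.28651784] [ 0.01925325 -0.83566561 -0.89586005 -0.07152879]
bays [[0.5828, -0.1648, 0.014], [0.6084, -0.0609, 0.014], [0.634, 0.043, 0.014]]
clock: 0.4
eef_pos: [0.294, 0.6378, 0.2996]
eef_rot: [[-0.908, 0.418, 0.003], [0.418, 0.908, 0.007], [-0.0, 0.007, -1.0]]
force: [0.8, 0.7, -0.1]
width: 0.0912
grip_force: 0.0
[ 1.1057  0.2973  1.6791 -0.      1.1579 -0.0333]
clock: 0.8
eef_pos: [0.2936, 0.6352, 0.2931]
eef_rot: [[-0.869, 0.42, -0.26], [0.402, 0.908, 0.119], [0.286, -0.001, -0.958]]
force: [0.2, 0.2, 0.3]
width: 0.0624
grip_force: 0.0
[ 0.9951  0.3192  1.6836  0.309   1.1992 -0.264 ] [0.29364634 0.63516048 0.29313859] [[-0.86946822  0.41972732 -0.26048798]
 [ 0.40248808  0.90764929  0.11906347]
 [ 0.28640593 -0.0013214  -0.95810746]]
```

```bash
cat >> h.py <<'E'
from scipy.spatial.transform import Rotation as Ro
def fk(q,k):
    a,h,L2,e,L3,d=k;z=lambda t:Ro.from_euler('z',t).as_matrix();y=lambda t:Ro.from_euler('y',t).as_matrix()
    R=z(q[0]);p=R@[a,0,h];R=R@y(q[1]);p=p+R@[0,0,L2];R=R@y(q[2]);p=p+R@[e,0,L3];R=R@z(q[3])@y(q[4]);p=p+R@[0,0,d]
    return p,R@z(q[5])
E
python3 - <<'E'
from h import *
q=[[1.10569,.37931,1.7347,0,1.0285,-.0333],[1.1057,.2973,1.6791,0,1.1579,-.0333],bot.sense()['joint_positions']]
P=[[.29281,.63544,.21339],[.294,.6378,.2996],bot.sense()['eef_pos']]
# second reading is still moving: weight low
f=lambda k:np.concatenate([w*(fk(a,k)[0]-b) for a,b,w in zip(q,P,(1,.3,1))])
r=least_squares(f,[0,.4,.45,0,.45,.25]);print(r.x,(f(r.x)*1e3).round(1))
print(fk(q[2],r.x)[1],bot.sense()['eef_rot'])
E
python3 -m inch '[[[0,0,0,0,-0.28,0,0],[0,0,0,0,-0.28,0,0],[0,-1,-1,0,0,0.28,0],[0,-1,-1,0,0,0.28,0],[0,-1,-1,0,0,0.28,0],[0,0,0,0,0,0.28,0],[0,0,0,0,0,0,0],[0,0,0,0,0,0,0]]]'; python3 -c "
from h import *;s=bot.sense();print(s['joint_positions'].tolist(),s['eef_pos'].tolist())"
python3 -m inch '[[[0,0,0,0.28,0,0,0],[0,0,0,0.28,0,0,0],[0,0,0,0.28,0,0,0],[0,0,0,0,0,0,0],[0,0,0,0,0,0,0]]]'; python3 -c "
from h import *;s=bot.sense();print(s['joint_positions'].tolist(),s['eef_pos'].tolist())"
```

```text
[-0.09350721  0.08910829  1.33978839  0.50511026  0.65191428  0.35094342] [ 20.8 -10.5  -0.    6.2  -3.3  -0.5   0.1   0.1   0.2]
[[-0.41972732 -0.86946822 -0.26048798]
 [-0.90764929  0.40248808  0.11906347]
 [ 0.0013214   0.28640593 -0.95810746]] [[-0.86946822  0.41972732 -0.26048798]
 [ 0.40248808  0.90764929  0.11906347]
 [ 0.28640593 -0.0013214  -0.95810746]]
clock: 1.6
eef_pos: [0.235, 0.5477, 0.3995]
eef_rot: [[-0.529, 0.848, 0.001], [0.848, 0.529, -0.001], [-0.001, 0.001, -1.0]]
force: [0.1, 0.4, 0.2]
width: 0.0005
grip_force: 0.0
[1.1270820908115509, 0.04430274785154497, 1.7949922962072056, -0.001612468005048634, 1.302584056682006, 0.5697436454299465] [0.2350215767271928, 0.5477443785638719, 0.39947608416813113]
clock: 2.1
eef_pos: [0.236, 0.5478, 0.3981]
eef_rot: [[-0.526, 0.77, -0.361], [0.85, 0.476, -0.225], [-0.001, -0.426, -0.905]]
force: [-0.6, 0.3, -0.3]
width: 0.0005
grip_force: 0.0
[1.0361304968739096, 0.23162447106121958, 1.6302012958732564, 0.19875814658951343, 1.6730718587418556, 0.4630759298484608] [0.23596874709202917, 0.547787404653113, 0.3980503952539382]
```

```bash
cat >> h.py <<'E'
def fk2(q,k):
    a,h,L2,e,L3,d,b=k;p,R=fk(q,(a,h,L2,e,L3,d))
    return p+Ro.from_euler('z',q[0]).as_matrix()@[0,b,0],R@Ro.from_euler('z',-np.pi/2).as_matrix()
QL=np.array([[-2.77,2.77],[-.74,2.19],[0,2.66],[-1.06,4.2],[.31,2.87],[-3.08,3.08]])
E
python3 - <<'E'
from h import *
s=bot.sense()
D=[([1.10569306e+00,3.79313263e-01,1.73470226e+00,-1.87e-5,1.02850468,-3.33e-2],[.29281,.63544,.21339]),
([.9951,.3192,1.6836,.309,1.1992,-.264],[0.29364634,0.63516048,0.29313859]),
([1.1270820908115509, 0.04430274785154497, 1.7949922962072056, -0.001612468005048634, 1.302584056682006, 0.5697436454299465],[0.2350215767271928, 0.5477443785638719, 0.39947608416813113]),
(s['joint_positions'],s['eef_pos'])]
f=lambda k:np.concatenate([fk2(a,k)[0]-b for a,b in D])
r=least_squares(f,[0,.4,.45,0,.45,.25,.02]);k=r.x;print(k,(r.fun*1e3).round(1))
np.save("k.npy",k)
p=[.5987,-.0585,-.2418]
rng=np.random.default_rng(0)
for y in(-.1,0,.08,.12,.15):
 for az in(0,-45,-90,45):      # tool horizontal heading relative to chest x
  for tilt in(20,35,45,60):    # below horizontal
   res=[]
   for th in(0,.6,1.2):
    P=lid(p,th,[[-.228,y,-.02]])[0];h=np.radians(az)+p[2];t=np.radians(tilt)
    z=np.array([np.cos(h)*np.cos(t),np.sin(h)*np.cos(t),-np.sin(t)]);best=9
    yy=np.array([-np.sin(h),np.cos(h),0])   # closing axis horizontal
    for sg in(1,-1):
     R=np.stack([np.cross(sg*yy,z),sg*yy,z],1)
     g=lambda q:np.r_[fk2(q,k)[0]-P,.3*(fk2(q,k)[1]-R).ravel()]
     for q0 in([.2,0,2,0,1,0],[.2,0,2,1.5,1,0],[.2,0,2,-1,1,0],[.2,.3,2,3,1,0]):
      o=least_squares(g,q0,bounds=(QL[:,0],QL[:,1]),max_nfev=60);best=min(best,np.abs(o.fun).max())
      if best<.002:break
     if best<.002:break
    res.append(best)
    if best>.05:break
   if max(res)<.02 :print(y,az,tilt,np.round(res,4),o.x.round(2))
E
```

```text
[-4.17380235e-06  3.18163822e-01  5.50808744e-01  4.14453017e-02
  6.03916948e-01  2.68786328e-01  2.33039650e-02] [-0. -0.  0.  0.  0. -0. -0.  0.  0. -0. -0.  0.]
-0.1 0 20 [0. 0. 0.] [-0.35 -0.04  2.47  2.94  0.52 -1.43]
-0.1 -45 60 [0.0109 0.     0.    ] [-0.13  0.02  2.1  -0.59  0.78  2.85]
-0.1 -90 20 [0.     0.     0.0048] [-0.22  0.36  2.34  4.2   1.17  1.34]
-0.1 -90 35 [0. 0. 0.] [ 0.06  0.32  1.9  -0.91  1.42 -2.45]
-0.1 -90 45 [0. 0. 0.] [ 0.01  0.26  1.9  -0.78  1.32 -2.55]
-0.1 -90 60 [0. 0. 0.] [-0.08  0.19  1.9  -0.56  1.2  -2.73]
-0.1 45 20 [0. 0. 0.] [-0.73  0.16  2.26  1.55  1.11 -0.79]
-0.1 45 35 [0. 0. 0.] [-0.66  0.07  2.21  1.26  0.93 -0.49]
-0.1 45 45 [0. 0. 0.] [-0.6   0.03  2.17  1.01  0.86 -0.24]
-0.1 45 60 [0. 0. 0.] [-0.5   0.02  2.09  0.61  0.85  0.16]
0 0 20 [0. 0. 0.] [-0.06 -0.02  2.45  3.48  0.54 -1.8 ]
0 0 35 [0.     0.     0.0171] [-0.   -0.05  2.38  4.11  0.31  0.75]
0 0 45 [0.     0.0177 0.0136] [0.01 0.   2.37 4.2  0.31 0.68]
0 -45 60 [0.0006 0.     0.    ] [ 0.06  0.06  2.05 -0.62  0.87  3.03]
0 -90 20 [0. 0. 0.] [ 0.24  0.48  1.8  -0.99  1.68 
[... 2181 characters left out ...]
0.15 0 60 [0.0141 0.     0.    ] [ 0.19  0.04  2.07 -0.39  0.58  2.28]
0.15 -45 45 [0.0097 0.     0.    ] [ 0.4   0.21  1.96 -0.93  1.06 -2.77]
0.15 -45 60 [0. 0. 0.] [ 0.31  0.18  1.92 -0.61  1.01 -3.06]
0.15 -90 20 [0. 0. 0.] [ 0.42  0.59  1.61 -0.88  1.83 -2.29]
0.15 -90 35 [0. 0. 0.] [ 0.38  0.49  1.64 -0.73  1.67 -2.33]
0.15 -90 45 [0. 0. 0.] [ 0.35  0.43  1.67 -0.63  1.56 -2.37]
0.15 -90 60 [0. 0. 0.] [ 0.28  0.34  1.71 -0.46  1.39 -2.47]
0.15 45 20 [0. 0. 0.] [-0.16  0.1   2.33  2.05  0.76 -0.91]
0.15 45 35 [0. 0. 0.] [-0.11  0.02  2.25  1.54  0.52 -0.39]
0.15 45 45 [0. 0. 0.] [-0.07  0.01  2.19  1.05  0.49  0.11]
0.15 45 60 [0.0143 0.     0.    ] [-0.01  0.04  2.07  0.46  0.63  0.69]
```

```bash
cat >> h.py <<'E'
k=np.load("k.npy");p=np.array([.5987,-.0585,-.2418])
def rot(az,tilt,sg=1):
    h=np.radians(az)+p[2];t=np.radians(tilt);z=np.array([np.cos(h)*np.cos(t),np.sin(h)*np.cos(t),-np.sin(t)]);y=sg*np.array([-np.sin(h),np.cos(h),0])
    return np.stack([np.cross(y,z),y,z],1)
def ik(P,R,q0):
    o=least_squares(lambda q:np.r_[fk2(q,k)[0]-P,.3*(fk2(q,k)[1]-R).ravel()],q0,bounds=(QL[:,0]+1e-4,QL[:,1]-1e-4),x_scale=1.);return o.x,np.abs(o.fun).max()
def turn(R0,R1): return (Ro.from_matrix(R0.T@R1).as_rotvec(degrees=True)/30).round(3)
def shift(R,a,b): return (R.T@(np.asarray(b)-a)/.04).round(3)
E
python3 - <<'E'
from h import *
s=bot.sense();q=s['joint_positions'];c=s['eef_pos']
A=np.array([-.118,.145,.033])
for sg in(1,-1):
    R=rot(-90,35,sg);print("sg",sg,"turn units",turn(s['eef_rot'],R))
    W=[chest(p,A+.2*np.array([0,.819,.574])),chest(p,A)]
    for th in np.linspace(0,1.22,8):
        corner=np.array([.1-.2045*np.cos(th),.085+.2045*np.sin(th)]);C=corner-[.0135,.0195]
        W.append(chest(p,[C[0],.145,C[1]-.027*.7]))
    W.append(chest(p,[W[-1][0]*0-.10,.145,.24]))
    a=c;qq=q;x,e=ik(c,R,qq);print("turn in place",x.round(2),e)
    for w in W:
        qq,e=ik(w,R,qq);print(w.round(4),shift(R,a,w),qq.round(2),round(e,4));a=w
E
```

```text
sg 1 turn units [-0.014 -1.374  1.73 ]
turn in place [ 1.18  0.5   1.43 -0.15  2.16 -1.74] 3.2126967752788002e-12
[0.5581 0.2696 0.1478] [2.357 9.484 7.541] [ 0.64  0.71  1.6  -0.55  1.66 -2.06] 0.0
[0.5189 0.1105 0.033 ] [2.000e-03 0.000e+00 5.001e+00] [ 0.48  0.75  1.84 -0.68  1.37 -1.99] 0.0
[0.5189 0.1105 0.0466] [-0.279  0.    -0.195] [ 0.48  0.72  1.85 -0.68  1.38 -2.  ] 0.0
[0.5219 0.1098 0.0821] [-0.726  0.077 -0.508] [ 0.48  0.67  1.85 -0.67  1.42 -2.03] 0.0
[0.5308 0.1076 0.1164] [-0.704  0.23  -0.493] [ 0.47  0.62  1.85 -0.68  1.46 -2.07] 0.0
[0.5454 0.104  0.1487] [-0.661  0.376 -0.463] [ 0.45  0.58  1.82 -0.68  1.5  -2.11] 0.0
[0.5652 0.0991 0.1779] [-0.597  0.51  -0.418] [ 0.44  0.56  1.79 -0.69  1.53 -2.16] 0.0
[0.5896 0.0931 0.2031] [-0.516  0.629 -0.361] [ 0.41  0.55  1.75 -0.71  1.56 -2.21] 0.0
[0.6179 0.0861 0.2236] [-0.419  0.728 -0.293] [ 0.39  0.55  1.69 -0.72  1.59 -2.25] 0.0
[0.6492 0.0784 0.2386] [-0.309  0.806 -0.216] [ 0.36  0.57  1.63 -0.74  1.61 -2.3 ] 0.0
[0.5363 0.1062 0.24  ] [-0.028 -2.906 -0.019] [ 0.46  0.44  1.83 -0.67  1.61 -2.19] 0.0
sg -1 turn u
[... 382 characters left out ...]
5219 0.1098 0.0821] [ 0.726 -0.077 -0.508] [ 0.48  0.67  1.85 -0.67  1.42  1.11] 0.0
[0.5308 0.1076 0.1164] [ 0.704 -0.23  -0.493] [ 0.47  0.62  1.85 -0.68  1.46  1.07] 0.0
[0.5454 0.104  0.1487] [ 0.661 -0.376 -0.463] [ 0.45  0.58  1.82 -0.68  1.5   1.03] 0.0
[0.5652 0.0991 0.1779] [ 0.597 -0.51  -0.418] [ 0.44  0.56  1.79 -0.69  1.53  0.98] 0.0
[0.5896 0.0931 0.2031] [ 0.516 -0.629 -0.361] [ 0.41  0.55  1.75 -0.71  1.56  0.93] 0.0
[0.6179 0.0861 0.2236] [ 0.419 -0.728 -0.293] [ 0.39  0.55  1.69 -0.72  1.59  0.89] 0.0
[0.6492 0.0784 0.2386] [ 0.309 -0.806 -0.216] [ 0.36  0.57  1.63 -0.74  1.61  0.84] 0.0
[0.5363 0.1062 0.24  ] [ 0.028  2.906 -0.019] [ 0.46  0.44  1.83 -0.67  1.61  0.95] 0.0
```

```bash
python3 -m inch '[[[0,0,0,-0.001,-0.137,0.173,0],[0,0,0,-0.001,-0.137,0.173,0],[0,0,0,-0.001,-0.137,0.173,0],[0,0,0,-0.001,-0.137,0.173,0],[0,0,0,-0.001,-0.137,0.173,0],[0,0,0,-0.001,-0.137,0.173,0],[0,0,0,-0.001,-0.137,0.173,0],[0,0,0,-0.002,-0.137,0.173,0],[0,0,0,-0.002,-0.137,0.173,0],[0,0,0,-0.002,-0.137,0.173,0],[0,0,0,0,0,0,0],[0,0,0,0,0,0,0]]]'
python3 - <<'E'
from h import *
s=bot.sense();R=s['eef_rot'];G=rot(-90,35,1);print(turn(R,G),shift(R,s['eef_pos'],[.5581,.2696,.1478]))
E
```

```text
clock: 3.3
eef_pos: [0.235, 0.5477, 0.3999]
eef_rot: [[0.134, 0.971, -0.197], [0.562, -0.238, -0.792], [-0.816, -0.004, -0.578]]
force: [0.4, 0.5, 0.5]
width: 0.0004
grip_force: 0.0
[-0.003 -0.009  0.008] [2.324 9.527 7.557]
```

```bash
python3 -m inch '[[[0.129,0.53,0.42,-0.003,-0.009,0.008,0],[0.129,0.53,0.42,0,0,0,0],[0.129,0.53,0.42,0,0,0,0],[0.129,0.53,0.42,0,0,0,0],[0.129,0.53,0.42,0,0,0,0],[0.129,0.53,0.42,0,0,0,0],[0.129,0.53,0.42,0,0,0,0],[0.129,0.53,0.42,0,0,0,0],[0.129,0.53,0.42,0,0,0,0],[0.129,0.53,0.42,0,0,0,0],[0.129,0.53,0.42,0,0,0,0],[0.129,0.53,0.42,0,0,0,0]]]' >/dev/null
python3 -m inch '[[[0.129,0.53,0.42,0,0,0,0],[0.129,0.53,0.42,0,0,0,0],[0.129,0.53,0.42,0,0,0,0],[0.129,0.53,0.42,0,0,0,0],[0.129,0.53,0.42,0,0,0,0],[0.129,0.53,0.42,0,0,0,0],[0,0,0,0,0,0,0],[0,0,0,0,0,0,0],[0,0,0,0,0,0,0]]]'
python3 - <<'E'
from h import *
s=bot.sense();R=s['eef_rot'];G=rot(-90,35,1);print(turn(R,G),shift(R,s['eef_pos'],[.5581,.2696,.1478]),shift(R,s['eef_pos'],[.5189,.1105,.033]))
E
```

```text
clock: 5.4
eef_pos: [0.5587, 0.266, 0.1525]
eef_rot: [[0.14, 0.97, -0.197], [0.555, -0.241, -0.796], [-0.82, 0.002, -0.572]]
force: [0.8, 0.4, 0.3]
width: 0.0002
grip_force: 0.0
[-0.001  0.003 -0.006] [ 0.144 -0.036 -0.002] [ 0.152 -0.033  4.999]
```

```bash
python3 -m inch '[[[0.152,-0.033,0,-0.001,0.003,-0.006,0],[0,0,0.5,0,0,0,0],[0,0,0.5,0,0,0,0],[0,0,0.5,0,0,0,0],[0,0,0.5,0,0,0,0],[0,0,0.5,0,0,0,0],[0,0,0.5,0,0,0,0],[0,0,0.5,0,0,0,0],[0,0,0.5,0,0,0,0],[0,0,0.5,0,0,0,0],[0,0,0.5,0,0,0,0],[0,0,0,0,0,0,0]]]'
python3 -m inch '[[[0,0,0,0,0,0,0],[0,0,0,0,0,0,0]]]'
python3 - <<'E'
from h import *
import cv2
s=bot.sense();print(turn(s['eef_rot'],rot(-90,35,1)),shift(s['eef_rot'],s['eef_pos'],[.5189,.1105,.033]))
t=bot.read_camera("top");d=bot.read_camera("side")
cv2.imwrite("pics/a.png",np.vstack([cv2.resize(t[165:315,130:430],(600,300)),cv2.resize(d[130:280,180:480],(600,300))]))
E
```

```text
clock: 6.6
eef_pos: [0.5174, 0.1079, 0.0307]
eef_rot: [[0.136, 0.97, -0.2], [0.554, -0.242, -0.796], [-0.821, -0.003, -0.571]]
force: [0.1, 0.3, -0.5]
width: 0.0001
grip_force: 0.0
clock: 6.8
eef_pos: [0.5195, 0.1108, 0.0325]
eef_rot: [[0.138, 0.971, -0.196], [0.556, -0.24, -0.796], [-0.819, 0.001, -0.573]]
force: [-0.5, 0.4, -0.6]
width: 0.0001
grip_force: 0.0
[-0.     0.001 -0.002] [-0.016 -0.014  0.002]
```

View pics/a.png

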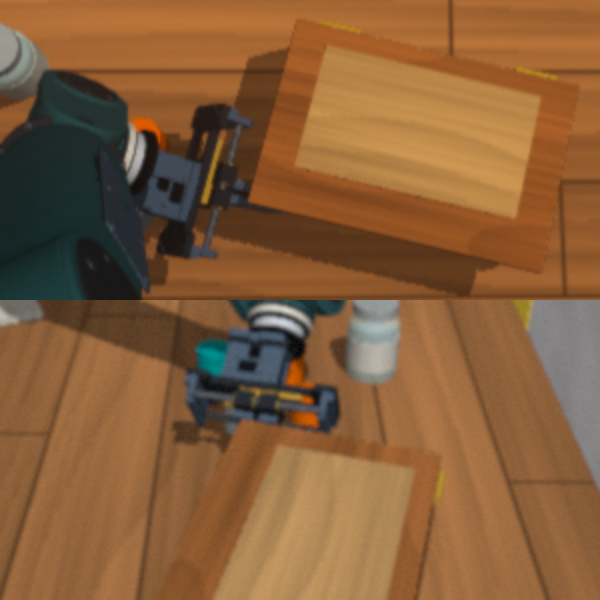

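The pictures show the closed fingers tucked under the left end of the front lip, near (250,200) in the top crop. Nothing else is touched, so I'll start lifting.

```bash
python3 -m inch '[[[-0.14,0,-0.098,0,0,0,0],[-0.14,0,-0.098,0,0,0,0],[-0.242,0.026,-0.169,0,0,0,0],[-0.242,0.026,-0.169,0,0,0,0],[-0.242,0.026,-0.169,0,0,0,0],[0,0,0,0,0,0,0]]]'
python3 -m inch '[[[-0.235,0.077,-0.164,0,0,0,0],[-0.235,0.077,-0.164,0,0,0,0],[-0.235,0.077,-0.164,0,0,0,0],[-0.22,0.125,-0.154,0,0,0,0],[-0.22,0.125,-0.154,0,0,0,0],[-0.22,0.125,-0.154,0,0,0,0],[0,0,0,0,0,0,0]]]'
python3 - <<'E'
from h import *
s=bot.sense();print(turn(s['eef_rot'],rot(-90,35,1)),shift(s['eef_rot'],s['eef_pos'],[.5454,.1040,.1487]))
E
```

```text
clock: 7.5
eef_pos: [0.5229, 0.1098, 0.0831]
eef_rot: [[0.139, 0.971, -0.196], [0.556, -0.24, -0.795], [-0.819, 0.002, -0.574]]
force: [-0.5, 1.0, -0.3]
width: 0.0004
grip_force: 0.3
clock: 8.2
eef_pos: [0.5467, 0.1037, 0.1495]
eef_rot: [[0.139, 0.971, -0.196], [0.556, -0.241, -0.796], [-0.819, 0.002, -0.573]]
force: [0.6, 1.0, -0.9]
width: 0.0005
grip_force: 0.6
[ 0.     0.001 -0.004] [ 0.017 -0.034  0.011]
```

Run:
```python
from h import *
import cv2
t=bot.read_camera("top");d=bot.read_camera("side")
cv2.imwrite("pics/b.png",np.vstack([cv2.resize(t[165:315,130:430],(600,300)),cv2.resize(d[130:280,180:480],(600,300))]))
```

```text
(no output)
```

View pics/b.png

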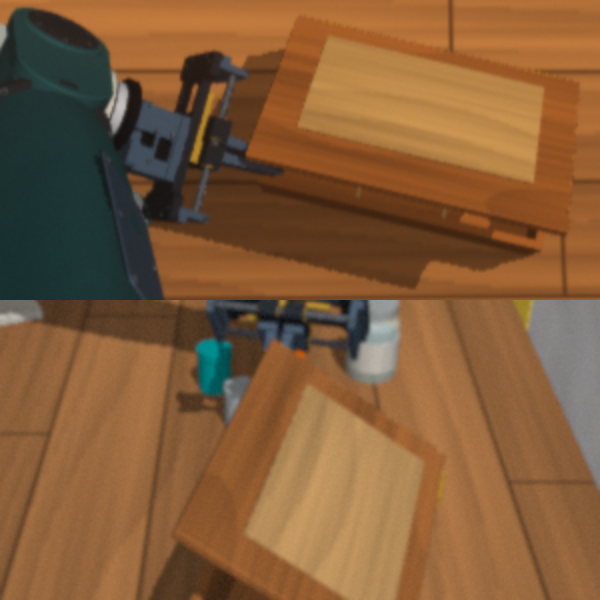

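The lid rises with the fingers; its front edge is now well clear of the chest rim in both views. I'll continue to the stop.

```bash
python3 -m inch '[[[-0.199,0.17,-0.139,0,0,0,0],[-0.199,0.17,-0.139,0,0,0,0],[-0.199,0.17,-0.139,0,0,0,0],[-0.172,0.21,-0.12,0,0,0,0],[-0.172,0.21,-0.12,0,0,0,0],[-0.172,0.21,-0.12,0,0,0,0],[0,0,0,0,0,0,0]]]'
python3 -m inch '[[[-0.14,0.243,-0.098,0,0,0,0],[-0.14,0.243,-0.098,0,0,0,0],[-0.14,0.243,-0.098,0,0,0,0],[-0.103,0.269,-0.072,0,0,0,0],[0,0,0,0,0,0,0]]]'
python3 -m inch '[[[-0.103,0.269,-0.072,0,0,0,0],[-0.052,0.135,-0.036,0,0,0,0],[0,0,0,0,0,0,0],[0,0,0,0,0,0,0]]]'
python3 - <<'E'
from h import *
s=bot.sense();print(turn(s['eef_rot'],rot(-90,35,1)),shift(s['eef_rot'],s['eef_pos'],[.6492,.0784,.2386]))
E
```

```text
clock: 9.0
eef_pos: [0.5912, 0.0925, 0.2035]
eef_rot: [[0.139, 0.971, -0.196], [0.556, -0.241, -0.796], [-0.819, 0.002, -0.573]]
force: [-0.1, 0.4, -0.0]
width: 0.0003
grip_force: 0.3
clock: 9.5
eef_pos: [0.6294, 0.083, 0.2284]
eef_rot: [[0.139, 0.971, -0.197], [0.556, -0.241, -0.796], [-0.82, 0.001, -0.573]]
force: [-0.3, 0.4, -0.0]
width: 0.0008
grip_force: 0.3
clock: 9.9
eef_pos: [0.6442, 0.0793, 0.2351]
eef_rot: [[0.137, 0.971, -0.197], [0.556, -0.24, -0.796], [-0.82, 0.0, -0.572]]
force: [-0.7, 0.1, -0.2]
width: 0.0001
grip_force: 0.4
[-0.     0.003 -0.001] [-0.066  0.127 -0.057]
```

```bash
for i in 1 2 3; do python3 -m inch '[[[-0.035,0.1,-0.025,0,0,0,0]]]' | grep -E "eef_pos|force:"; done; python3 -m inch '[[[0,0,0,0,0,0,0],[0,0,0,0,0,0,0]]]'| grep -E "eef_pos|force:"
python3 - <<'E'
from h import *
import cv2
t=bot.read_camera("top");d=bot.read_camera("side")
cv2.imwrite("pics/c.png",np.hstack([cv2.resize(t[120:320,190:440],(400,320)),cv2.resize(d[90:290,220:470],(400,320))]))
s=bot.sense();print(s['force'],s['eef_pos'])
E
```

```text
eef_pos: [0.6474, 0.0785, 0.2366]
force: [-3.8, 1.4, -2.0]
grip_force: 2.6
eef_pos: [0.6508, 0.0775, 0.2379]
force: [-29.0, 7.2, -10.6]
grip_force: 15.3
eef_pos: [0.6512, 0.0771, 0.238]
force: [-54.7, 18.3, -8.7]
grip_force: 27.7
eef_pos: [0.6508, 0.0772, 0.2379]
force: [-38.6, 11.8, -5.2]
grip_force: 19.2
[-38.40918891  11.94669211  -4.93299512] [0.65084495 0.07721281 0.23796388]
```

View pics/c.png

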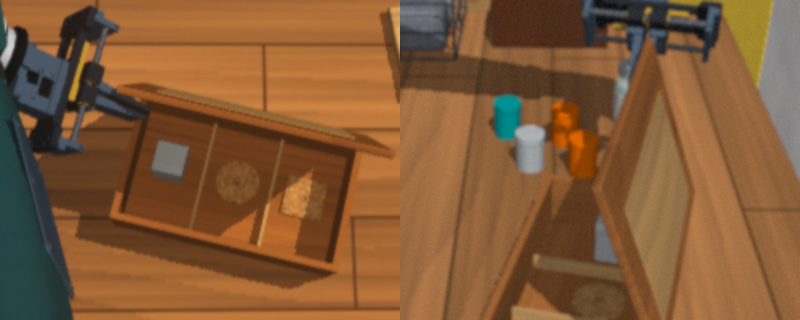

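The lid is firmly against its stop, with force rising to about 40 N. The round pad is in the middle bay at crop (237,181), full frame (338,233). The square tin is in the left bay and the square pad in the right one. Next I'll retreat and plan the pick and place.

```bash
python3 -m inch '[[[0,-0.1,0,0,0,0,0],[0,-0.2,0,0,0,0,0],[0,-0.4,0,0,0,0,0],[0,-0.6,0,0,0,0,0],[0,-0.6,0,0,0,0,0],[0,-0.6,-0.4,0,0,0,0],[0,-0.6,-0.6,0,0,0,0],[0,0,-0.6,0,0,0,0],[0,0,-0.6,0,0,0,0],[0,0,-0.6,0,0,0,0],[0,0,0,0,0,0,0],[0,0,0,0,0,0,0]]]'
python3 - <<'E'
from h import *
print("pad pred px",proj("top",chest(p,[.01,0,.014])))
i=bot.camera_info("top");o=least_squares(lambda q:proj("top",np.r_[q,.014])-[338.1,233.1],[.6,0]).x;print("pad xy by px",o)
s=bot.sense();q=s['joint_positions'];print(q.round(2))
tin=np.array([.5145,.2865])
for tilt in(50,55,60,65):
 for az in(-30,-15,0,15):
  for sg in(1,-1):
   R=rot(az,tilt,sg);G=np.array([.6084,-.0609,.014+.048]);P=G+.019*R[:,2]
   for q0 in(q,[0,.2,2,0,.7,q[5]],[0,.2,2,0,.7,1]):
    x,e=ik(P,R,q0)
    if e<1e-3:
      x2,e2=ik(P+[0,0,.12],R,x); print(tilt,az,sg,x.round(2),x2.round(2),round(e2,4));break
for tilt in(55,60,65):
 for az in(0,15,30,45):
  for sg in(1,-1):
   R=rot(az,tilt,sg);P=np.r_[tin,.048]+.019*R[:,2];x,e=ik(P,R,[.6,.3,1.9,0,.7,-1.5*sg])
   if e<1e-3:print("pick",tilt,az,sg,x.round(2))
E
```

```text
clock: 11.7
eef_pos: [0.5573, 0.1953, 0.3046]
eef_rot: [[0.138, 0.971, -0.196], [0.556, -0.24, -0.796], [-0.82, 0.0, -0.573]]
force: [-0.4, -0.6, -0.4]
width: 0.0006
grip_force: 0.0
pad pred px [338.72400239 232.77140346]
pad xy by px [ 0.60757228 -0.05932229]
[ 0.56  0.46  1.67 -0.62  1.77  0.92]
65 -30 -1 [-0.02  0.44  2.12 -0.88  0.38 -0.03] [-0.02  0.23  2.11 -0.58  0.55 -0.37] 0.0
pick 65 0 1 [ 0.6   0.45  2.15 -0.95  0.4  -3.01]
pick 65 0 -1 [ 0.6   0.45  2.15 -0.95  0.4   0.14]
```

Run:
```python
from h import *
tin=np.array([.5145,.2865])
for n,c in(("place",[.608,-.060,.062]),("pick",[*tin,.048])):
 for tilt in(60,65,68,72):
  for az in(-60,-45,-30,-15,0,15,30,45):
   for sg in(1,-1):
    R=rot(az,tilt,sg);P=np.array(c)+.019*R[:,2];L=[]
    for q4 in(-.9,0,.9,2,3,4):
     for q6 in(-2,0,2):
      x,e=ik(P,R,[np.arctan2(c[1],c[0]),.3,2,q4,.6,q6])
      if e<1e-3 and not any(np.abs(x-l).max()<.05 for l in L):
        L.append(x);e2=ik(P+[0,0,.14],R,x)[1];
        if e2<1e-3 and (abs(x[3])<1.04):print(n,tilt,az,sg,x.round(2))
```

```text
place 60 -60 1 [ 0.06  0.51  2.03 -0.88  0.68 -2.64]
place 60 -60 -1 [ 0.06  0.51  2.03 -0.88  0.68  0.51]
place 60 -45 -1 [ 0.04  0.47  2.09 -1.02  0.54  0.39]
place 65 -60 1 [ 0.03  0.49  2.03 -0.75  0.65 -2.78]
place 65 -60 -1 [ 0.03  0.49  2.03 -0.75  0.65  0.36]
place 65 -45 -1 [ 0.01  0.47  2.08 -0.83  0.52  0.18]
place 65 -30 -1 [-0.02  0.44  2.12 -0.88  0.38 -0.03]
place 65 45 1 [-0.26  0.44  2.12  0.88  0.41 -0.03]
place 68 -60 1 [ 0.01  0.49  2.02 -0.66  0.63 -2.88]
place 68 -60 -1 [ 0.01  0.49  2.02 -0.66  0.63  0.27]
place 68 -45 -1 [-0.01  0.46  2.07 -0.71  0.51  0.06]
place 68 -30 1 [-0.03  0.44  2.1  -0.71  0.39  2.94]
place 68 -30 -1 [-0.03  0.44  2.1  -0.71  0.39 -0.21]
place 68 45 1 [-0.25  0.44  2.11  0.72  0.41  0.14]
place 68 45 -1 [-0.25  0.44  2.11  0.72  0.41 -3.  ]
place 72 -60 -1 [-0.02  0.48  2.01 -0.53  0.62  0.14]
place 72 -45 1 [-0.03  0.46  2.05 -0.55  0.52  3.03]
place 72 -45 -1 [-0.03  0.46  2.05 -0.55  0.52 -0.11]
place 72 -30 1 [-0.05  0.44  2.08 -0.51  0.43  2.73]
place 72 -30 -1 [-0.05  0.44  2.08 -0.51  0.43 -0.41]
place 72 -15 1 [-0.09  0.43  2.
[... 1415 characters left out ...]
 2.05 -0.67  0.64  0.37]
pick 68 -15 -1 [ 0.61  0.47  2.09 -0.74  0.52  0.19]
pick 68 0 -1 [ 0.59  0.45  2.13 -0.79  0.4  -0.04]
pick 72 -60 1 [ 0.59  0.53  1.96 -0.43  0.79 -2.51]
pick 72 -60 -1 [ 0.59  0.53  1.96 -0.43  0.79  0.63]
pick 72 -45 1 [ 0.6   0.51  2.   -0.49  0.71 -2.69]
pick 72 -45 -1 [ 0.6   0.51  2.   -0.49  0.71  0.45]
pick 72 -30 1 [ 0.6   0.49  2.04 -0.55  0.62 -2.9 ]
pick 72 -30 -1 [ 0.6   0.49  2.04 -0.55  0.62  0.25]
pick 72 -15 -1 [ 0.58  0.47  2.08 -0.59  0.52  0.02]
pick 72 0 1 [ 0.56  0.45  2.11 -0.58  0.42  2.89]
pick 72 0 -1 [ 0.56  0.45  2.11 -0.58  0.42 -0.25]
pick 72 15 1 [ 0.53  0.44  2.14 -0.49  0.33  2.53]
pick 72 15 -1 [ 0.53  0.44  2.14 -0.49  0.33 -0.61]
```

```bash
sed -i "s/from_euler('z',-np.pi\/2)/from_euler('z',np.pi\/2)/" h.py
python3 - <<'E'
from h import *
s=bot.sense();q=s['joint_positions'];R0=s['eef_rot'];print(np.abs(fk2(q,k)[0]-s['eef_pos']).max(),np.abs(fk2(q,k)[1]-R0).max())
R=rot(-20,72,1);off=.019*R[:,2]
A=np.array([.5145,.2865,.19])+off
print("shift now",shift(R0,s['eef_pos'],A),"turn",turn(R0,R))
q,e=ik(A,R0,q);print(q.round(2),e)
for w in(.5,1):
  Rm=R0@Ro.from_rotvec(w*Ro.from_matrix(R0.T@R).as_rotvec()).as_matrix();q,e=ik(A,Rm,q);print(q.round(2),e)
prev=A
W=[("pick",[.5145,.2865,.050]),("lift",[.5145,.2865,.20])]
for n,c in(("front",[-.16,0,.165]),("over",[-.045,0,.165]),("mid",[-.02,0,.117]),("set",[.01,0,.064])): W.append((n,chest(p,c)))
for n,c in W:
  P=np.array(c)+off;q,e=ik(P,R,q);print(n,P.round(4),shift(R,prev,P),q.round(2),round(e,4));prev=P
E
```

```text
2.1211753487959673e-05 4.440892098500626e-16
shift now [ 3.811 -1.448  0.337] turn [-1.41   1.076 -1.905]
[ 0.68  0.65  1.65 -0.52  1.68  1.1 ] 3.143740823219332e-11
[ 0.7   0.43  1.87 -0.6   1.24  0.62] 4.6407322429331543e-14
[ 0.59  0.23  2.05 -0.42  0.78 -0.1 ] 2.0813184509194116e-11
pick [0.5194 0.2832 0.0319] [1.082 0.    3.329] [ 0.59  0.47  2.07 -0.57  0.55  0.1 ] 0.0
lift [0.5194 0.2832 0.1819] [-1.159  0.    -3.566] [ 0.59  0.22  2.05 -0.41  0.8  -0.11] 0.0
front [ 0.4482 -0.0235  0.1469] [-2.387 -7.358  1.696] [-0.   -0.01  2.39 -0.35  0.52 -0.7 ] 0.0
over [ 0.5599 -0.051   0.1469] [-2.569  0.983  0.835] [-0.06  0.17  2.19 -0.32  0.53 -0.78] 0.0
mid [ 0.5842 -0.057   0.0989] [-0.188  0.214  1.323] [-0.07  0.3   2.15 -0.37  0.45 -0.73] 0.0
set [ 0.6133 -0.0642  0.0459] [-0.261  0.257  1.478] [-0.08  0.43  2.1  -0.43  0.37 -0.67] 0.0
```

```bash
python3 -m inch '[[[0.635,-0.241,0.056,0,0,0,0],[0.635,-0.241,0.056,0,0,0,0],[0.635,-0.241,0.056,0,0,0,0],[0.635,-0.241,0.056,0,0,0,0],[0.635,-0.241,0.056,0,0,0,0],[0.635,-0.241,0.056,0,0,0,0],[0,0,0,0,0,0,0]]]' >/dev/null
python3 -m inch '[[[0,0,0,-0.118,0.09,-0.159,0.75],[0,0,0,-0.118,0.09,-0.159,0.75],[0,0,0,-0.118,0.09,-0.159,0.75],[0,0,0,-0.118,0.09,-0.159,0.75],[0,0,0,-0.118,0.09,-0.159,0.75],[0,0,0,-0.118,0.09,-0.159,0.75],[0,0,0,-0.118,0.09,-0.159,0.75],[0,0,0,-0.118,0.09,-0.159,0.75],[0,0,0,-0.118,0.09,-0.159,0.75],[0,0,0,-0.118,0.09,-0.159,0.75],[0,0,0,-0.118,0.09,-0.159,0.75],[0,0,0,-0.118,0.09,-0.159,0.75]]]'>/dev/null
python3 -m inch '[[[0,0,0,0,0,0,0.75],[0,0,0,0,0,0,0.75]]]'
python3 - <<'E'
from h import *
import cv2
s=bot.sense();R=rot(-20,72,1);print(turn(s['eef_rot'],R),shift(s['eef_rot'],s['eef_pos'],[.5194,.2832,.1719]))
t=bot.read_camera("top");d=bot.read_camera("side")
cv2.imwrite("pics/d.png",np.hstack([cv2.resize(t[120:320,100:350],(400,320)),cv2.resize(d[50:250,220:470],(400,320))]))
E
```

```text
clock: 13.8
eef_pos: [0.5199, 0.2822, 0.1725]
eef_rot: [[-0.788, 0.559, 0.257], [0.532, 0.829, -0.171], [-0.309, 0.002, -0.951]]
force: [0.7, -0.3, 0.9]
width: 0.0683
grip_force: 0.0
[ 0.002  0.    -0.005] [0.029 0.014 0.007]
```

View pics/d.png

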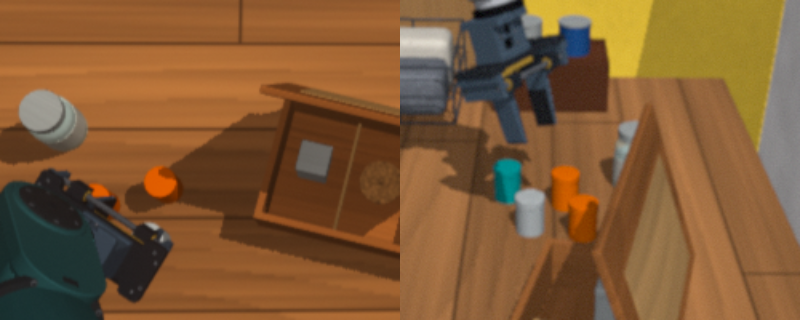

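The side view shows the lid held open, the gripper above and clear of the tins, and the silver tin at crop (530,213). I'll descend and grip.

```bash
python3 -m inch '[[[0.14,0.002,0.417,0,0,0,0.75],[0.14,0.002,0.417,0,0,0,0.75],[0.14,0.002,0.417,0,0,0,0.75],[0.14,0.002,0.417,0,0,0,0.75],[0.14,0.002,0.417,0,0,0,0.75],[0.14,0.002,0.417,0,0,0,0.75],[0.14,0.002,0.417,0,0,0,0.75],[0.14,0.002,0.417,0,0,0,0.75],[0,0,0,0,0,0,0.75],[0,0,0,0,0,0,0.75]]]'
python3 -m inch '[[[0,0,0,0,0,0,0.6],[0,0,0,0,0,0,0.55],[0,0,0,0,0,0,0.5],[0,0,0,0,0,0,0.45],[0,0,0,0,0,0,0.4],[0,0,0,0,0,0,0.4],[0,0,0,0,0,0,0.4]]]' 20
```

```text
clock: 14.9
eef_pos: [0.5187, 0.2848, 0.0306]
eef_rot: [[-0.791, 0.555, 0.256], [0.529, 0.832, -0.17], [-0.307, 0.001, -0.952]]
force: [1.4, 0.4, -0.4]
width: 0.0684
grip_force: 0.0
clock: 15.6
eef_pos: [0.5194, 0.2852, 0.0318]
eef_rot: [[-0.791, 0.555, 0.258], [0.529, 0.832, -0.169], [-0.308, 0.003, -0.951]]
force: [-0.1, 1.0, 6.7]
width: 0.0475
grip_force: 20.0
```

```bash
python3 -m inch '[[[-0.07,0,-0.217,0,0,0,0.4],[-0.15,0,-0.43,0,0,0,0.4],[-0.23,0,-0.72,0,0,0,0.4],[-0.23,0,-0.72,0,0,0,0.4],[-0.23,0,-0.72,0,0,0,0.4],[-0.15,0,-0.43,0,0,0,0.4],[-0.07,0,-0.217,0,0,0,0.4],[0,0,0,0,0,0,0.4],[0,0,0,0,0,0,0.4]]]'
python3 - <<'E'
from h import *
import cv2
s=bot.sense();R0=s['eef_rot'];R=rot(-20,72,1);print(turn(R0,R));off=.019*R[:,2]
a=s['eef_pos']
t=bot.read_camera("top");d=bot.read_camera("side")
cv2.imwrite("pics/e.png",np.hstack([cv2.resize(t[120:320,100:350],(400,320)),cv2.resize(d[50:250,220:470],(400,320))]))
# TCP is offset from the tin axis by grasp: at pick TCP (.5194,.2852,.0318); tin xy from fit
for n,c in(("front",[-.16,0,.165]),("over",[-.045,0,.165]),("mid",[-.02,0,.117])):
  P=chest(p,c)+off;print(n,P,shift(R0,a,P));a=P
E
```

```text
clock: 16.5
eef_pos: [0.5187, 0.284, 0.1757]
eef_rot: [[-0.791, 0.556, 0.256], [0.529, 0.831, -0.17], [-0.307, 0.001, -0.952]]
force: [0.4, -0.8, -1.0]
width: 0.0475
grip_force: 20.0
[ 0.003 -0.004  0.003]
front [ 0.44823052 -0.02345869  0.14692993] [-2.452 -7.372  1.538]
over [ 0.55988501 -0.05099552  0.14692993] [-2.573  0.978  0.831]
mid [ 0.58415772 -0.05698179  0.09892993] [-0.191  0.211  1.323]
```

View pics/e.png

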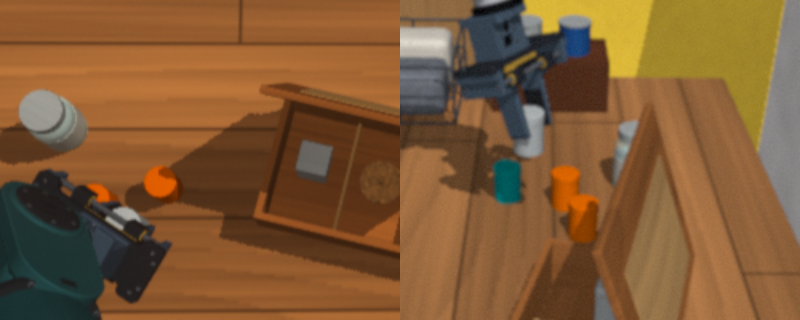

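The tin is held upright, at (530,130) in the side crop, clear of the others. I'll carry it to the front of the chest, then over the bay.

```bash
python3 -m inch '[[[-0.1,-0.307,0.064,0.003,-0.004,0.003,0.4],[-0.204,-0.614,0.128,0,0,0,0.4],[-0.204,-0.614,0.128,0,0,0,0.4],[-0.204,-0.614,0.128,0,0,0,0.4],[-0.204,-0.614,0.128,0,0,0,0.4],[-0.204,-0.614,0.128,0,0,0,0.4],[-0.204,-0.614,0.128,0,0,0,0.4],[-0.204,-0.614,0.128,0,0,0,0.4],[-0.204,-0.614,0.128,0,0,0,0.4],[-0.204,-0.614,0.128,0,0,0,0.4],[-0.204,-0.614,0.128,0,0,0,0.4],[-0.204,-0.614,0.128,0,0,0,0.4]]]' >/dev/null
python3 -m inch '[[[-0.1,-0.307,0.064,0,0,0,0.4],[0,0,0,0,0,0,0.4],[-0.2,0.08,0.07,0,0,0,0.4],[-0.43,0.163,0.139,0,0,0,0.4],[-0.43,0.163,0.139,0,0,0,0.4],[-0.43,0.163,0.139,0,0,0,0.4],[-0.43,0.163,0.139,0,0,0,0.4],[-0.43,0.163,0.139,0,0,0,0.4],[-0.22,0.08,0.07,0,0,0,0.4],[0,0,0,0,0,0,0.4],[0,0,0,0,0,0,0.4]]]'
python3 - <<'E'
from h import *
import cv2
s=bot.sense();R0=s['eef_rot'];R=rot(-20,72,1);print(turn(R0,R));a=s['eef_pos'];off=.019*R[:,2]
t=bot.read_camera("top");d=bot.read_camera("side")
cv2.imwrite("pics/f.png",np.hstack([cv2.resize(t[140:300,230:430],(400,320)),cv2.resize(d[130:330,220:470],(400,320))]))
for n,c in(("mid",[-.02,0,.117]),("set",[.01,0,.066])):
  P=chest(p,c)+off;print(n,P,shift(R0,a,P));a=P
E
```

```text
clock: 18.9
eef_pos: [0.559, -0.0502, 0.1477]
eef_rot: [[-0.79, 0.557, 0.257], [0.53, 0.831, -0.172], [-0.309, 0.001, -0.951]]
force: [-0.7, -1.0, -1.4]
width: 0.0474
grip_force: 20.0
[ 0.001 -0.001  0.   ]
mid [ 0.58415772 -0.05698179  0.09892993] [-0.211  0.208  1.351]
set [ 0.61328498 -0.0641653   0.04792993] [-0.277  0.256  1.43 ]
```

View pics/f.png

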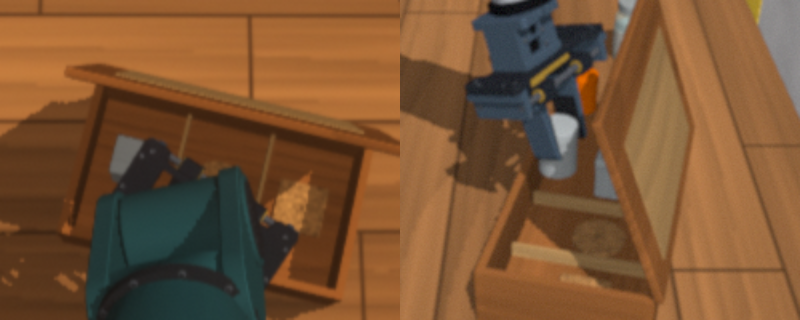

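Side view: the tin is upright above the chest, the body is clear of the lid, and the round pad is visible at crop (600,238). I'll lower it diagonally.

```bash
python3 -m inch '[[[-0.042,0.042,0.27,0.001,-0.001,0,0.4],[-0.042,0.042,0.27,0,0,0,0.4],[-0.042,0.042,0.27,0,0,0,0.4],[-0.042,0.042,0.27,0,0,0,0.4],[-0.042,0.042,0.27,0,0,0,0.4],[-0.055,0.051,0.286,0,0,0,0.4],[-0.055,0.051,0.286,0,0,0,0.4],[-0.055,0.051,0.286,0,0,0,0.4],[-0.055,0.051,0.286,0,0,0,0.4],[0,0,0,0,0,0,0.4],[0,0,0,0,0,0,0.4]]]'
python3 - <<'E'
from h import *
s=bot.sense();R=rot(-20,72,1);off=.019*R[:,2];P=chest(p,[.01,0,.066])+off
print(shift(s['eef_rot'],s['eef_pos'],P),s['joint_positions'].round(2))
E
```

```text
clock: 20.1
eef_pos: [0.608, -0.0631, 0.0584]
eef_rot: [[-0.79, 0.557, 0.257], [0.53, 0.83, -0.172], [-0.31, 0.0, -0.951]]
force: [0.0, -0.2, -0.9]
width: 0.0473
grip_force: 20.0
[-0.038  0.052  0.287] [-0.07  0.4   2.11 -0.42  0.39 -0.69]
```

```bash
python3 -m inch '[[[-0.019,0.026,0.143,0,0,0,0.4],[-0.019,0.026,0.143,0,0,0,0.4],[0,0,0,0,0,0,0.4],[0,0,0,0,0,0,0.4]]]' | grep -E "eef_pos|force:"
for i in 1 2 3; do python3 -m inch '[[[0.008,0,0.024,0,0,0,0.4],[0,0,0,0,0,0,0.4]]]' | grep -E "eef_pos|force:"; done
```

```text
eef_pos: [0.6134, -0.0641, 0.0482]
force: [-0.4, -0.2, -1.5]
grip_force: 20.0
eef_pos: [0.6133, -0.0641, 0.0473]
force: [0.1, 0.5, -1.5]
grip_force: 20.0
eef_pos: [0.6133, -0.0641, 0.0462]
force: [-0.1, 0.3, -1.9]
grip_force: 20.0
eef_pos: [0.6139, -0.0642, 0.0457]
force: [-2.2, 0.5, 6.3]
grip_force: 20.0
```

```bash
python3 -m inch '[[[0,0,0,0,0,0,0.53],[0,0,0,0,0,0,0.55],[0,0,0,0,0,0,0.58],[0,0,0,0,0,0,0.62],[0,0,0,0,0,0,0.66],[0,0,0,0,0,0,0.66],[0,0,0,0,0,0,0.66]]]' 
python3 -m inch '[[[0,0,-0.1,0,0,0,0.66],[0,0,-0.2,0,0,0,0.66],[0,0,-0.3,0,0,0,0.66],[0,0,-0.4,0,0,0,0.66],[0.05,-0.05,-0.4,0,0,0,0.66],[0.05,-0.05,-0.4,0,0,0,0.66],[0.05,-0.05,-0.4,0,0,0,0.66],[0.4,-0.16,-0.3,0,0,0,0.66],[0.43,-0.163,-0.139,0,0,0,0.66],[0.43,-0.163,-0.139,0,0,0,0.66],[0.43,-0.163,-0.139,0,0,0,0.66],[0.43,-0.163,-0.139,0,0,0,0.66]]]'
python3 -m inch '[[[0.43,-0.163,-0.139,0,0,0,0.66],[0.4,0.5,-0.4,0,0,0,0.66],[0.4,0.6,-0.4,0,0,0,0.66],[0.2,0.6,-0.2,0,0,0,0.66],[0.2,0.6,-0.2,0,0,0,0.66],[0.2,0.6,0,0,0,0,0.66],[0.2,0.6,0,0,0,0,0.66],[0.2,0.6,0,0,0,0,0.66],[0.2,0.6,0,0,0,0,0.66],[0,0,0,0,0,0,0.66],[0,0,0,0,0,0,0.66]]]'
python3 - <<'E'
from h import *
import cv2
t=bot.read_camera("top");d=bot.read_camera("side")
cv2.imwrite("pics/g.png",np.hstack([cv2.resize(t[120:320,100:350],(400,320)) if 0 else cv2.resize(t[140:300,230:430],(400,320)),cv2.resize(d[100:330,200:487],(400,320))]))
print("exp. cap centre px",proj("top",chest(p,[.01,0,.076])),proj("side",chest(p,[.01,0,.076])),"lip px at 1.2",proj("top",lid(p,1.2,[[-.228,.172,.01],[-.228,-.172,.01]])),proj("side",lid(p,1.2,[[-.228,.172,.01],[-.228,-.172,.01]])))
E
```

```text
clock: 21.8
eef_pos: [0.6133, -0.0641, 0.0452]
eef_rot: [[-0.789, 0.557, 0.258], [0.53, 0.83, -0.172], [-0.31, 0.0, -0.951]]
force: [-0.6, -0.0, -0.4]
width: 0.0603
grip_force: 0.0
clock: 23.0
eef_pos: [0.4879, -0.0266, 0.1341]
eef_rot: [[-0.789, 0.557, 0.259], [0.53, 0.83, -0.172], [-0.311, 0.001, -0.95]]
force: [1.3, -0.5, 0.6]
width: 0.0603
grip_force: 0.0
clock: 24.1
eef_pos: [0.499, 0.1847, 0.1546]
eef_rot: [[-0.79, 0.556, 0.258], [0.529, 0.831, -0.172], [-0.31, 0.001, -0.951]]
force: [-1.0, -0.6, 0.2]
width: 0.0603
grip_force: 0.0
exp. cap centre px [340.32336908 227.60095349] [345.41594823 253.81812596] lip px at 1.2 [[263.0600788  174.15330249]
 [437.0897368  215.84148119]] [[375.26018383 112.69975501]
 [342.10497926 206.68815316]]
```

View pics/g.png

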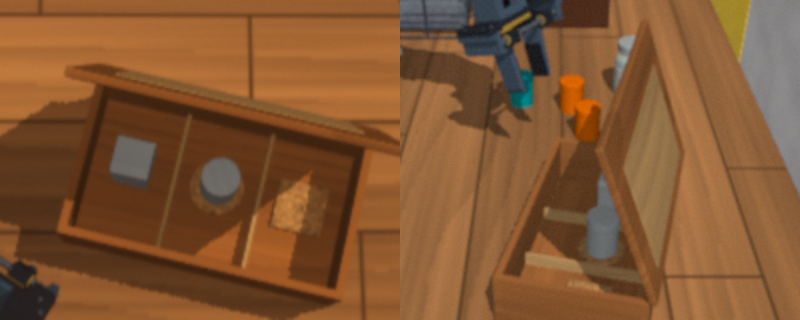

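The final view shows the tin upright on the round pad: cap at (340,230), expected (340,228). The lid edge is at (264,174), which matches the 1.2 rad stop, and nothing else has moved.

```bash
python3 -c "
from bench import bot;print(bot.job_done())"
```

```text
the job is handed in; nothing more can be done
None
```

The job is handed in: the lid is fully open at its stop, and the round tin stands upright on the round cork pad in the middle bay; the last picture shows the square tin and both pads in place (the mug, jar and spoon were outside that crop, but the arm never went near them).

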